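# Find the heavy side of a roasting drum

### The arm

A 7-joint arm with a two-finger parallel gripper is mounted at the origin on a cart in front of the work surface, level with it; the furniture and walls round the work are solid. World frame = base frame: x ahead of the robot, y to its left, z up, the work surface at z = 0. Lengths are in m, angles in rad, forces in N, time in s.
With the tool pointing down it reaches from about 0.4 to 0.85 m from the base axis. Payload 10.4 kg.
Tool frame: the origin (TCP) lies between the finger pads; the fingertips stand 11 mm ahead of it and the grasp point (between the pads) lies 8 mm behind it (r.tcp_to_tips is the distance from the TCP to the fingertips, in m); z points along the fingers, y is the line along which they close (so a half turn about z gives the same grasp; the last joint's range is limited). The gripper opens to 87 mm and grips with 3 to 60 N. Pads are 19 mm wide; open, the fingers measure 117 mm over their backs; the gripper's body (75 mm by 190 mm) begins 51 mm behind the grasp point.
Start: joints at [1.271, 0.332, -0.065, 1.46, 0.022, 1.35, -0.088], TCP at [0.171, -0.601, 0.234] pointing down, gripper open.
Joint ranges: [-2.6, 2.6], [-0.5, 2.12], [-1.47, 1.34], [0.16, 2.42], [-1.27, 4.41], [0.06, 2.06], [-2.6, 2.6]. Speed limits (rad/s): [2.22, 2.22, 2.79, 2.79, 3.14, 3.14, 3.14].

### API

Orientations are given as a unit quaternion [x, y, z, w].
In Python, from bench import r gives the robot as it stands. The module is installed in compiled form; this text tells all that it offers.
- The arm moves only by the shell command python3 -m crank 'ROWS' [FORCE]. ROWS is JSON, a list of rows, each an object of numbers: "claw": the closure, from -1 (fully open) to 1 (shut); "dx", "dy", "dz": the shift along the tool's x, y, z each as a share of 3 cm, from -1 to 1; "ax", "ay", "az": the turn, a rotation vector about the tool's x, y, z each as a share of 6 degrees, from -1 to 1. A call has 1 to 8 rows; each row shifts and turns the commanded pose from where the row before left it, along the tool's axes as they then stand; what a row does not reach is not made up. A row lasts 1/12 s, in which the tool goes at most 41.7 mm and 7.16 degrees, less where a joint would pass 70% of its speed; a pose out of reach is approached as far as the arm can. A call with a number of a shift or a turn outside -1 to 1 is refused whole. A call with a gripper value outside its range is refused whole. The fingers move at their own pace and stop on an object; FORCE is the grip in N (left out, the last holds). Time passes only in rows, so rows that do not move let the fingers close. It gives the time, the measured TCP pose, the force, the opening and the grip force at its end, in the units of the state.
- r.read_state(): the state, without advancing time (a new reading comes with each control period).
- r.camera(name): name is "scene" or "top" or "wrist"; returns a dict with "color" (480x640x3 uint8, red, green, blue), "mtx" (3x3 intrinsics, pixels), "R" (3x3) and "t" (3): a world point X has camera coordinates R X + t; the wrist camera has in their place "hand_eye" (4x4, takes a point from camera to tool coordinates, whose origin is the TCP and whose axes are the flange's). Camera axes: x right, y down, z forward; pixel columns grow to the right and rows downward; lengths in m; the calibration is good to about 2 mm. A picture is of the moment at which its call begins: read the wrist's pose just before it. There is no depth.
- r.close_job(): hands the job in; it is judged then, once.
The state is a dict: "time": time; "joint_positions": joint angles; "joint_vel": joint speeds; "joint_torque": joint torques, N m; "ee_pos": TCP position; "eef_rot": TCP orientation; "ft_force": force on the tool from outside, world axes, zero at the start; "torque": the same for the moment, N m; "width": finger opening in m; "grip_force": force on a finger pad.
Only numpy, scipy, OpenCV 4.12 (cv2) and the standard library are available. Lean on these libraries where they do the work, as an engineer would, in place of code of your own. Each camera call takes 0.05 s, during which the arm holds its last target. There are 200 camera calls.

### The job

Press the brake lever of the hand-cranked roasting drum down until it clicks and stays down by itself, then turn the drum by its crank handle and feel which side of it the hidden balance weight is on. Finish while still gripping the crank handle, with the drum standing still and its heavy side straight down. Do not force the drum round against the brake, leave the lever latched, and leave the mug and the tape alone.

Things in the scene. Friction and masses are not known exactly. Their poses are not given: they have to be found in the camera images.
- roaster: Drum stand, fixed to the worktop: dark wooden base 150 x 235 x 14 mm, two steel uprights carrying a closed steel drum (diameter 130, length 110 mm) on a level axle 135 mm above the worktop. Origin on the worktop below the middle of the drum. x runs along the axle, away from the crank; the crank is at the -x end, the brake lever on the -y side; z up.
- crank_grip (a point): Middle of the crank handle: a wooden sleeve 82 mm long, 20 mm thick, parallel to the axle, 45 mm off it, centred 135 mm from the drum's middle (56 mm beyond the crank arm). It spins freely on its pin, so a hand that keeps its own direction can carry it round the full circle, fingers down all the way. At the start it is near the top of the circle.
- drum (a joint): Turn of the drum with its crank, rad. 0: handle straight above the axle; grows clockwise as seen from the crank end (from the top towards the stand's -y side). Turns many times either way. Stiff bearings (about 0.25 N m, 5.5 N at the handle) keep the drum wherever it is left; no more than about 10 N at the handle turns it.
- brake (a joint): Tilt of the brake lever, rad. About 0 (-0.02): up, its rubber shoe pressed on the drum by a spring; grows as the outer end goes down. The detent snaps behind the lever at about 0.2 and then keeps it down at about 0.28 by itself, with the drum free; end stop at 0.36.
- paddle (a point): Middle of the top of the black paddle (34 x 34 mm) at the outer end of the steel brake lever, 106 mm from the lever's pivot, about 206 mm above the worktop when up. Pressed straight down from above some 32 mm; stiffest (about 13 N) after the first 5 mm, where the detent gives way, then easier up to the click.
- mug_mid (a point): Centre of a dark grey and white mug (78 x 112 x 92 mm), a bystander.
- tape_mid (a point): Centre of a roll of tape lying flat (96 mm across, 25 mm high), a bystander.
- drum_mid (a point): Middle of the drum, on the axle. A hidden weight of about 0.45 kg sits 44 mm off the axle somewhere round the inside: different each time, unseen, never straight down at the start. It pulls a little less than the bearings hold, so it is only felt: the slowly turned handle takes up to about 4 N more while the heavy side is lifted, 4 N less while it comes down.

How it is judged:
On the way:
1. the brake lever stays down by itself, untouched (value of joint brake above 0.22 rad and contact force between each of the arm, the fingers and brake below 0.3 N), for 0.2 s.
At the end, for the whole second after the job is handed in: The drum stands still (under 0.1 rad/s) with its hidden heavy side within 0.38 rad (22 degrees) of straight down, the gripper still holds the crank handle (over 1 N), and the brake lever is still latched down (above 0.22 rad), untouched (all of step 1 and angle between heavy_side's own z axis and vertical below 0.38 rad and velocity of joint drum between -0.1 and 0.1 rad/s and contact force between the fingers and crank_sleeve above 1 N); the arm keeps its last pose, push and grip.
It fails at once if the drum is forced round against its brake (value of joint brake below 0.1 rad and distance of crank_grip from where it was at the start of the episode above 0.015 m).
It fails at once if the mug or the tape is disturbed (distance of any of mug_mid, tape_mid from where it was at the start of the episode above 0.03 m).
It also fails if it takes over 72 s, if anything falls off the work surface, if the arm or the gripper's body presses on something with over 40 N, if the wrist force passes 120 N, or if a joint passes its speed limit or range.

## Working session

There is one attempt and no reset: what is moved stays moved. The work goes in short steps, Python scripts to look and compute and a shell command to move; the robot and the scene stay as the last step left them, time stands still between calls to the robot, and variables do not carry over. Pictures are saved under pics/ and viewed, at most 10 in all, crops included, and the job is handed in when it is done.

```bash
mkdir -p pics
python3 - <<'E'
from bench import r
import cv2,numpy as np
s=r.read_state();print({k:np.round(v,3).tolist() for k,v in s.items()})
for n in("scene","top"):
    c=r.camera(n);cv2.imwrite(f"pics/{n}0.png",c["color"][:,:,::-1]);np.savez(f"{n}0.npz",**c)
    print(n,np.round(c["mtx"],1).tolist(),np.round(-c["R"].T@c["t"],3),np.round(c["R"],3).tolist())
E
```

```text
{'time': 0.0, 'joint_positions': [1.271, 0.333, -0.065, 1.461, 0.022, 1.35, -0.089], 'joint_vel': [-0.001, -0.001, 0.0, -0.001, -0.001, -0.001, -0.0], 'joint_torque': [0.0, -62.324, 0.025, -38.99, -0.061, 0.04, 0.0], 'ee_pos': [0.171, -0.601, 0.233], 'eef_rot': [0.99, 0.138, -0.0, -0.001], 'ft_force': [0.305, 0.642, -0.59], 'torque': [-0.001, 0.047, -0.037], 'grip_force': 0.0, 'width': 0.087}
scene [[524.7, 0.0, 325.9], [0.0, 524.7, 235.5], [0.0, 0.0, 1.0]] [-0.194  0.817  0.627] [[-0.667, -0.745, -0.01], [-0.339, 0.315, -0.886], [0.664, -0.587, -0.463]]
top [[549.6, 0.0, 325.4], [0.0, 549.6, 234.9], [0.0, 0.0, 1.0]] [0.392 0.205 1.239] [[-0.003, -1.0, -0.021], [-0.996, 0.005, -0.089], [0.089, 0.02, -0.996]]
```

View pics/scene0.png

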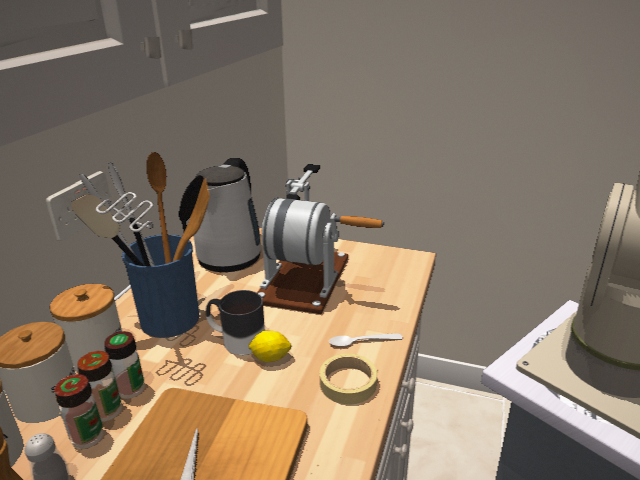

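View pics/top0.png

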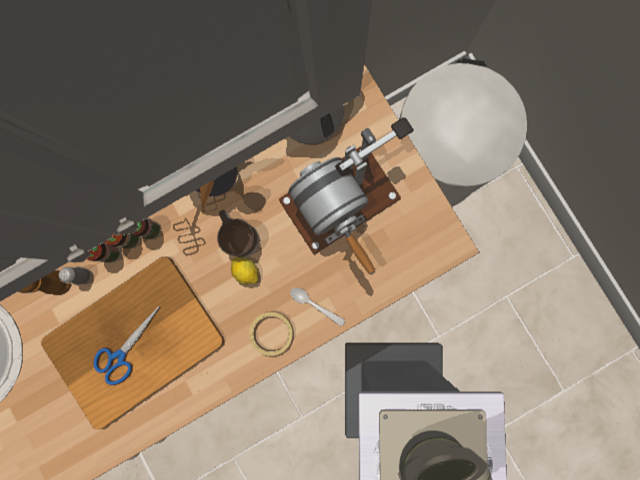

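The scene picture shows the roaster with its paddle near (312,168) and its handle from (338,220) to (382,223). In the top view the paddle is at (402,128), the handle runs from (347,238) to (373,270), and the base bolts are near (286,200), (393,196) and (315,246).

```bash
cat > h.py <<'E'
import numpy as np
def ray(c,uv):
    d=np.linalg.inv(c["mtx"])@[*uv,1];d=c["R"].T@d;return -c["R"].T@c["t"],d/np.linalg.norm(d)
def plane(c,uv,z):
    o,d=ray(c,uv);return o+d*(z-o[2])/d[2]
def two(c1,p1,c2,p2):
    o1,d1=ray(c1,p1);o2,d2=ray(c2,p2)
    k=np.linalg.lstsq(np.c_[d1,-d2],o2-o1,rcond=None)[0];a=o1+k[0]*d1;b=o2+k[1]*d2
    return (a+b)/2,np.linalg.norm(a-b)
E
python3 - <<'E'
import numpy as np,cv2
from h import *
T=np.load("top0.npz");S=np.load("scene0.npz")
for n,c,(x0,y0,x1,y1) in(("top",T,(335,232,385,280)),("scene",S,(330,205,390,235))):
    hsv=cv2.cvtColor(c["color"],cv2.COLOR_RGB2HSV)[y0:y1,x0:x1]
    m=((hsv[...,0]<16)&(hsv[...,1]>140)&(hsv[...,2]>70)).astype(np.uint8)
    k,l,st,ce=cv2.connectedComponentsWithStats(m);i=1+np.argmax(st[1:,4]);ys,xs=np.where(l==i)
    print(n,st[i],cv2.minAreaRect(np.c_[xs+x0,ys+y0].astype(np.float32)),ce[i]+[x0,y0])
for n,c,(x0,y0,x1,y1) in(("top",T,(388,115,418,142)),("scene",S,(300,160,325,176))):
    g=cv2.cvtColor(c["color"],cv2.COLOR_RGB2GRAY)[y0:y1,x0:x1]
    m=(g<55).astype(np.uint8);k,l,st,ce=cv2.connectedComponentsWithStats(m);i=1+np.argmax(st[1:,4]);print("paddle",n,st[i],ce[i]+[x0,y0])
print([plane(T,p,.016).round(3) for p in((286,200),(371,168),(393,196),(315,246))])
print("paddle",plane(T,(402.5,128.5),.206))
print("handle",[plane(T,p,.18).round(3) for p in((347,238),(373,270))], two(T,(360,254),S,(360,221.5)))
E
```

```text
top [ 12   3  28  38 338] ((360.1342468261719, 253.90609741210938), (41.616981506347656, 8.847704887390137), 55.00798034667969) [360.0591716  253.77218935]
scene [ 10  11  42  12 365] ((360.530517578125, 221.2255859375), (41.08053207397461, 9.386679649353027), 6.34019136428833) [360.77534247 221.30136986]
paddle top [ 4 10 10 14 20] [395.8 131.8]
paddle scene [ 4  4 16  9 99] [311.90909091 167.71717172]
[array([0.581, 0.319, 0.016]), array([0.652, 0.127, 0.016]), array([0.588, 0.078, 0.016]), array([0.477, 0.253, 0.016])]
paddle [0.68804125 0.07793864 0.206     ]
handle [array([0.48 , 0.185, 0.18 ]), array([0.418, 0.136, 0.18 ])] (array([0.44894544, 0.15960581, 0.17749121]), np.float64(0.0015195937740816305))
```

Run:
```python
import cv2,numpy as np
a=cv2.imread("pics/top0.png")[105:285,270:420];b=cv2.imread("pics/scene0.png")[155:315,245:395]
a=cv2.resize(a,(400,480),interpolation=cv2.INTER_CUBIC);b=cv2.resize(b,(400,427),interpolation=cv2.INTER_CUBIC)
b=cv2.copyMakeBorder(b,0,53,0,0,0)
cv2.imwrite("pics/zoom.png",np.hstack([a,b]))
```

```text
(no output)
```

View pics/zoom.png

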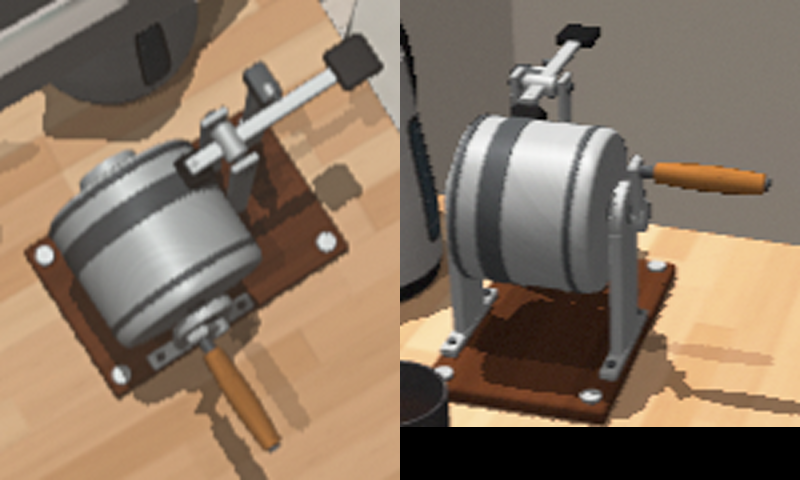

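The drum is offset on its base. In the zoom, the crank-side upright's feet are at (165,357) and (242,303), and the paddle's centre is at (353,61).

```bash
cat >> h.py <<'E'
from scipy.spatial.transform import Rotation as Ro
def need(s,p,yaw=None):
    q=Ro.from_quat(s["eef_rot"]);d=q.inv().apply(np.array(p)-s["ee_pos"])/.03
    o=["shares dx dy dz",d.round(2).tolist()]
    if yaw is not None:
        y=np.deg2rad(yaw);yv=np.array([np.cos(y),np.sin(y),0]);z=np.array([0,0,-1.]);M=np.c_[np.cross(yv,z),yv,z]
        o+=["az.. (6deg)",(np.rad2deg((q.inv()*Ro.from_matrix(M)).as_rotvec())/6).round(2).tolist()]
    print(*o)
E
python3 - <<'E'
from h import *
from bench import r
T=np.load("top0.npz");S=np.load("scene0.npz")
z=lambda u,v:(270+u*.375,105+v*.375); zs=lambda u,v:(245+(u-400)*.375,155+v*.375)
print("foot",plane(T,z(203,330),.02), [plane(T,z(*p),.02).round(3) for p in((165,357),(242,303))])
print("bolts",[plane(T,z(*p),.017).round(3) for p in((45,256),(327,241),(121,374))])
print("paddle",two(T,z(353,61),S,zs(578,34)))
print("handle ends",two(T,z(210,345),S,zs(652,173)),two(T,z(273,440),S,zs(766,184)))
print("kettle",two(T,(315,120),S,(225,170)),"cab",[plane(T,(315,98),h).round(2) for h in(.4,.5,.6)])
print("detent post",plane(T,z(262,85),.19),"kettle base",plane(S,(225,262),0))
need(r.read_state(),[.69,.078,.26],-57.6)
E
```

```text
foot [0.51440981 0.1838073  0.02      ] [array([0.492, 0.216, 0.02 ]), array([0.537, 0.151, 0.02 ])]
bolts [array([0.578, 0.316, 0.017]), array([0.589, 0.079, 0.017]), array([0.478, 0.253, 0.017])]
paddle (array([0.68964885, 0.07713597, 0.20263836]), np.float64(0.00167693901717513))
handle ends (array([0.48667189, 0.18025132, 0.17451781]), np.float64(0.0035146964637366106)) (array([0.41642413, 0.134474  , 0.17538803]), np.float64(0.005945729845860756))
kettle (array([0.71221194, 0.2641521 , 0.23541342]), np.float64(0.048445422716592204)) cab [array([0.68, 0.24, 0.4 ]), array([0.65, 0.23, 0.5 ]), array([0.61, 0.23, 0.6 ])]
detent post [0.6766103  0.14262038 0.19      ] kettle base [0.76553501 0.28639688 0.        ]
shares dx dy dz [22.84, -17.04, -0.89] az.. (6deg) [-0.01, -0.0, -2.76]
```

```bash
python3 -m crank '[{"claw":1,"dx":0.9,"dy":-0.6,"dz":-0.3,"az":-0.35},{"dx":0.9,"dy":-0.6,"dz":-0.3,"az":-0.35},{"dx":0.9,"dy":-0.6,"dz":-0.3,"az":-0.35},{"dx":0.9,"dy":-0.6,"dz":-0.3,"az":-0.35},{"dx":0.9,"dy":-0.6,"dz":-0.3,"az":-0.35},{"dx":0.9,"dy":-0.6,"dz":-0.3,"az":-0.35},{"dx":0.9,"dy":-0.6,"az":-0.35},{"dx":0.9,"dy":-0.6,"az":-0.3}]' 20
python3 - <<'E'
from h import *
from bench import r
need(r.read_state(),[.69,.077,.27],-57.4)
E
```

```text
shares dx dy dz [22.83, -17.01, -1.22] az.. (6deg) [-0.01, -0.0, -2.79]invalid input at $[0]: expected keys claw, dx, dy, dz, ax, ay, az
```

```bash
python3 -m crank '[{"claw":1,"dx":0.9,"dy":-0.6,"dz":-0.3,"ax":0,"ay":0,"az":-0.35},{"claw":1,"dx":0.9,"dy":-0.6,"dz":-0.3,"ax":0,"ay":0,"az":-0.35},{"claw":1,"dx":0.9,"dy":-0.6,"dz":-0.3,"ax":0,"ay":0,"az":-0.35},{"claw":1,"dx":0.9,"dy":-0.6,"dz":-0.3,"ax":0,"ay":0,"az":-0.35},{"claw":1,"dx":0.9,"dy":-0.6,"dz":-0.3,"ax":0,"ay":0,"az":-0.35},{"claw":1,"dx":0.9,"dy":-0.6,"dz":-0.3,"ax":0,"ay":0,"az":-0.35},{"claw":1,"dx":0.9,"dy":-0.6,"dz":0,"ax":0,"ay":0,"az":-0.35},{"claw":1,"dx":0.9,"dy":-0.6,"dz":0,"ax":0,"ay":0,"az":-0.35}]' 20
python3 - <<'E'
from h import *
from bench import r
need(r.read_state(),[.69,.077,.27],-57.4)
E
```

```text
time: 0.77
ee_pos: [0.3128, -0.3831, 0.2878]
eef_rot: [0.959, 0.282, 0.0, 0.0]
ft_force: [0.3, -0.2, 0.4]
width: 0.0416
grip_force: 0.0
shares dx dy dz [18.87, -6.09, 0.59] az.. (6deg) [0.01, 0.0, 0.03]
```

```bash
python3 -m crank '[{"claw":1,"dx":1,"dy":-0.4,"dz":0,"ax":0,"ay":0,"az":0},{"claw":1,"dx":1,"dy":-0.4,"dz":0,"ax":0,"ay":0,"az":0},{"claw":1,"dx":1,"dy":-0.4,"dz":0,"ax":0,"ay":0,"az":0},{"claw":1,"dx":1,"dy":-0.4,"dz":0,"ax":0,"ay":0,"az":0},{"claw":1,"dx":1,"dy":-0.4,"dz":0,"ax":0,"ay":0,"az":0},{"claw":1,"dx":1,"dy":-0.4,"dz":0,"ax":0,"ay":0,"az":0},{"claw":1,"dx":1,"dy":-0.4,"dz":0,"ax":0,"ay":0,"az":0},{"claw":1,"dx":1,"dy":-0.4,"dz":0,"ax":0,"ay":0,"az":0}]' 
python3 -m crank '[{"claw":1,"dx":1,"dy":-0.4,"dz":0,"ax":0,"ay":0,"az":0},{"claw":1,"dx":1,"dy":-0.4,"dz":0,"ax":0,"ay":0,"az":0},{"claw":1,"dx":1,"dy":-0.4,"dz":0,"ax":0,"ay":0,"az":0},{"claw":1,"dx":1,"dy":-0.4,"dz":0,"ax":0,"ay":0,"az":0},{"claw":1,"dx":1,"dy":-0.4,"dz":0,"ax":0,"ay":0,"az":0},{"claw":1,"dx":1,"dy":-0.4,"dz":0,"ax":0,"ay":0,"az":0},{"claw":1,"dx":1,"dy":-0.4,"dz":0,"ax":0,"ay":0,"az":0},{"claw":1,"dx":1,"dy":-0.4,"dz":0,"ax":0,"ay":0,"az":0}]'
python3 - <<'E'
from h import *
from bench import r
need(r.read_state(),[.69,.077,.25],-57.4)
E
```

```text
time: 1.43
ee_pos: [0.4628, -0.1727, 0.2874]
eef_rot: [0.96, 0.281, -0.0, 0.0]
ft_force: [0.2, -0.1, -0.7]
width: 0.0007
grip_force: 0.0
time: 2.1
ee_pos: [0.6132, 0.0373, 0.2871]
eef_rot: [0.96, 0.281, -0.0, 0.0]
ft_force: [0.4, -0.4, 1.1]
width: 0.0003
grip_force: 0.0
shares dx dy dz [2.87, 0.27, 1.23] az.. (6deg) [-0.0, 0.01, 0.0]
```

```bash
python3 -m crank '[{"claw":1,"dx":0.9,"dy":0.1,"dz":0,"ax":0,"ay":0,"az":0},{"claw":1,"dx":0.9,"dy":0.1,"dz":0,"ax":0,"ay":0,"az":0},{"claw":1,"dx":0.7,"dy":0,"dz":0.3,"ax":0,"ay":0,"az":0},{"claw":1,"dx":0,"dy":0,"dz":0.5,"ax":0,"ay":0,"az":0},{"claw":1,"dx":0,"dy":0,"dz":0.3,"ax":0,"ay":0,"az":0},{"claw":1,"dx":0,"dy":0,"dz":0,"ax":0,"ay":0,"az":0}]'
python3 - <<'E'
from h import *
from bench import r
import cv2
s=r.read_state();need(s,[.69,.077,.215],-57.4)
c=r.camera("wrist");cv2.imwrite("pics/w1.png",c["color"][:,:,::-1])
H=c["hand_eye"];tip=np.linalg.inv(H)@[0,0,r.tcp_to_tips,1];p=c["mtx"]@tip[:3];print("tip px",p[:2]/p[2])
E
```

```text
time: 2.6
ee_pos: [0.6779, 0.0711, 0.2516]
eef_rot: [0.96, 0.281, -0.002, -0.0]
ft_force: [0.4, 0.2, -0.4]
width: 0.0004
grip_force: 0.0
shares dx dy dz [0.45, 0.05, 1.22] az.. (6deg) [-0.02, 0.04, 0.01]
tip px [319.10420268 290.02797119]
```

View pics/w1.png

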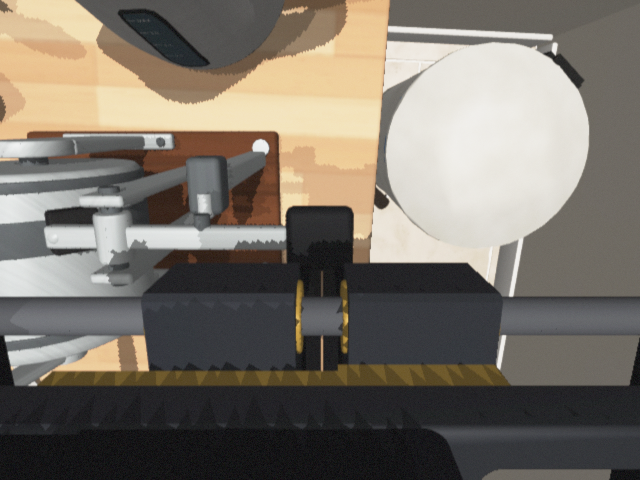

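The wrist view shows the paddle centred at about (319,238), straight ahead of the fingertips at (319,290). That matches the remaining dx, so I press now.

```bash
python3 -m crank '[{"claw":1,"dx":0.45,"dy":0.05,"dz":0.2,"ax":0,"ay":0,"az":0},{"claw":1,"dx":0,"dy":0,"dz":0.5,"ax":0,"ay":0,"az":0},{"claw":1,"dx":0,"dy":0,"dz":0.3,"ax":0,"ay":0,"az":0},{"claw":1,"dx":0,"dy":0,"dz":0.2,"ax":0,"ay":0,"az":0},{"claw":1,"dx":0,"dy":0,"dz":0.2,"ax":0,"ay":0,"az":0},{"claw":1,"dx":0,"dy":0,"dz":0.2,"ax":0,"ay":0,"az":0}]' 
python3 -m crank '[{"claw":1,"dx":0,"dy":0,"dz":0.2,"ax":0,"ay":0,"az":0},{"claw":1,"dx":0,"dy":0,"dz":0.2,"ax":0,"ay":0,"az":0},{"claw":1,"dx":0,"dy":0,"dz":0.2,"ax":0,"ay":0,"az":0},{"claw":1,"dx":0,"dy":0,"dz":0.1,"ax":0,"ay":0,"az":0},{"claw":1,"dx":0,"dy":0,"dz":0,"ax":0,"ay":0,"az":0}]'
```

```text
time: 3.15
ee_pos: [0.6911, 0.0767, 0.208]
eef_rot: [0.96, 0.281, 0.001, 0.001]
ft_force: [-2.8, -1.5, 6.1]
width: 0.0007
grip_force: 3.2
time: 3.57
ee_pos: [0.691, 0.0779, 0.1851]
eef_rot: [0.96, 0.281, -0.0, -0.0]
ft_force: [-0.7, 0.1, 3.9]
width: 0.0005
grip_force: 1.7
```

```bash
python3 -m crank '[{"claw":1,"dx":0,"dy":0,"dz":0.1,"ax":0,"ay":0,"az":0},{"claw":1,"dx":0,"dy":0,"dz":0.1,"ax":0,"ay":0,"az":0},{"claw":1,"dx":0,"dy":0,"dz":0,"ax":0,"ay":0,"az":0}]'
python3 -m crank '[{"claw":1,"dx":0,"dy":0,"dz":-0.5,"ax":0,"ay":0,"az":0},{"claw":1,"dx":0,"dy":0,"dz":-0.9,"ax":0,"ay":0,"az":0},{"claw":1,"dx":0,"dy":0,"dz":-1,"ax":0,"ay":0,"az":0},{"claw":1,"dx":0,"dy":0,"dz":0,"ax":0,"ay":0,"az":0}]'
python3 - <<'E'
from h import *
from bench import r
import cv2
s=r.read_state();c=r.camera("scene");print(s["time"],s["ee_pos"]);v=r.camera("wrist")
a=cv2.resize(c["color"][140:320,240:390],(400,480));b=cv2.resize(v["color"],(400,300));b=cv2.copyMakeBorder(b,0,180,0,0,0)
cv2.imwrite("pics/l1.png",np.hstack([a,b])[:,:,::-1])
# grip target: hover over handle
g=np.array([.449,.1596]);need(s,[*g,.27],-57.4)
E
```

```text
time: 3.82
ee_pos: [0.6914, 0.0779, 0.1796]
eef_rot: [0.96, 0.281, 0.0, -0.0]
ft_force: [-0.8, 2.2, 5.1]
width: 0.0002
grip_force: 2.3
time: 4.15
ee_pos: [0.6929, 0.0779, 0.2574]
eef_rot: [0.96, 0.281, 0.004, 0.001]
ft_force: [0.5, -0.3, 1.6]
width: 0.0007
grip_force: 0.0
4.15 [0.69288876 0.07790726 0.25744749]
shares dx dy dz [-5.38, -6.67, -0.48] az.. (6deg) [0.03, -0.06, 0.0]
```

View pics/l1.png

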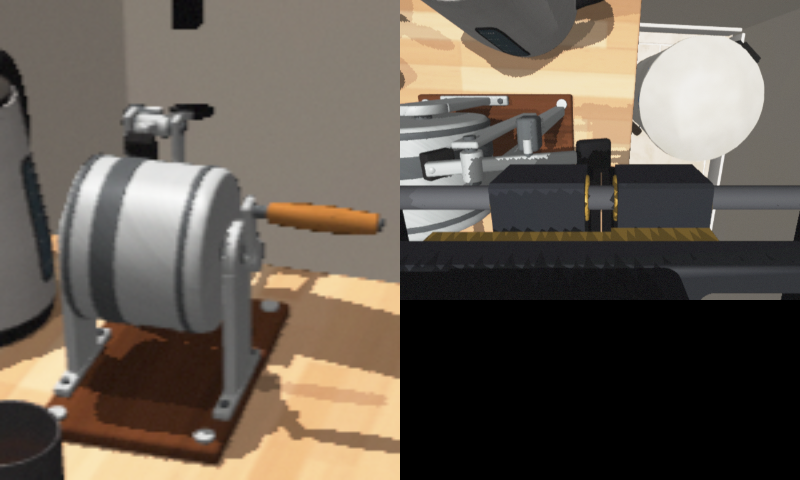

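The lever is latched: the paddle stays down, level with the pivot, at (195,111) in the crop, and the shoe is off the drum. Next is the crank handle.

```bash
python3 -m crank '[{"claw":1,"dx":0,"dy":-0.4,"dz":-0.6,"ax":0,"ay":0,"az":0},{"claw":-1,"dx":-0.8,"dy":-0.9,"dz":0,"ax":0,"ay":0,"az":0},{"claw":-1,"dx":-0.8,"dy":-0.9,"dz":0,"ax":0,"ay":0,"az":0},{"claw":-1,"dx":-0.8,"dy":-0.9,"dz":0,"ax":0,"ay":0,"az":0},{"claw":-1,"dx":-0.8,"dy":-0.9,"dz":0,"ax":0,"ay":0,"az":0},{"claw":-1,"dx":-0.8,"dy":-0.9,"dz":0,"ax":0,"ay":0,"az":0},{"claw":-1,"dx":-0.8,"dy":-0.9,"dz":0,"ax":0,"ay":0,"az":0},{"claw":-1,"dx":-0.8,"dy":-0.8,"dz":0,"ax":0,"ay":0,"az":0}]'
python3 -m crank '[{"claw":-1,"dx":0,"dy":0,"dz":0,"ax":0,"ay":0,"az":0},{"claw":-1,"dx":0,"dy":0,"dz":0,"ax":0,"ay":0,"az":0}]'
python3 - <<'E'
from h import *
from bench import r
import cv2
s=r.read_state();print(s["ee_pos"],s["width"]);need(s,[.442,.155,.169],-57)
c=r.camera("wrist");cv2.imwrite("pics/w2.png",c["color"][:,:,::-1])
H=c["hand_eye"];Q=Ro.from_quat(s["eef_rot"]).as_matrix()
R=(Q@H[:3,:3]).T;t=-R@(Q@H[:3,3]+s["ee_pos"])
np.savez("w2.npz",mtx=c["mtx"],R=R,t=t,color=c["color"])
hsv=cv2.cvtColor(c["color"],cv2.COLOR_RGB2HSV)
m=((hsv[...,0]<16)&(hsv[...,1]>140)&(hsv[...,2]>70)).astype(np.uint8)
k,l,st,ce=cv2.connectedComponentsWithStats(m)
C=dict(mtx=c["mtx"],R=R,t=t)
for i in range(1,k):
    if st[i,4]>600:
        ys,xs=np.where(l==i);q=cv2.minAreaRect(np.c_[xs,ys].astype(np.float32));print(st[i],q,plane(C,q[0],.1775))
E
```

```text
time: 4.92
ee_pos: [0.4406, 0.1537, 0.2678]
eef_rot: [0.96, 0.281, -0.001, 0.0]
ft_force: [0.1, 0.7, 0.6]
width: 0.0392
grip_force: 0.0
time: 5.08
ee_pos: [0.4416, 0.1533, 0.269]
eef_rot: [0.96, 0.281, -0.0, 0.001]
ft_force: [1.2, -0.3, 0.1]
width: 0.0523
grip_force: 0.0
[0.44157637 0.15329286 0.26898273] 0.05229898128100808
shares dx dy dz [0.05, -0.05, 3.33] az.. (6deg) [0.02, 0.01, -0.05]
[ 385    0  106  127 4983] ((437.142822265625, 62.418907165527344), (95.04866027832031, 134.2385711669922), 5.403791904449463) [0.56347668 0.15329773 0.1775    ]
[ 301  160   32  134 3368] ((316.5, 226.5), (133.0, 31.0), 90.0) [0.44785821 0.15946683 0.1775    ]
```

View pics/w2.png

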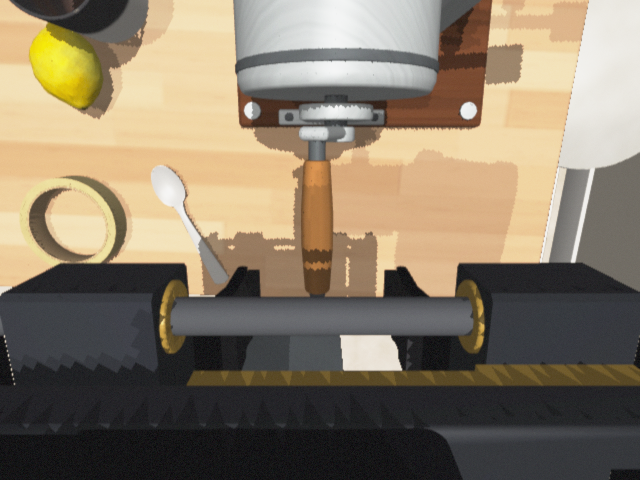

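The handle runs straight up the image, centred at (316,226), so the yaw and position are both good. I descend and grip.

```bash
python3 -m crank '[{"claw":-1,"dx":0,"dy":-0.05,"dz":0.6,"ax":0,"ay":0,"az":0},{"claw":-1,"dx":0,"dy":0,"dz":0.7,"ax":0,"ay":0,"az":0},{"claw":-1,"dx":0,"dy":0,"dz":0.8,"ax":0,"ay":0,"az":0},{"claw":-1,"dx":0,"dy":0,"dz":0.7,"ax":0,"ay":0,"az":0},{"claw":-1,"dx":0,"dy":0,"dz":0.4,"ax":0,"ay":0,"az":0},{"claw":-1,"dx":0,"dy":0,"dz":0.1,"ax":0,"ay":0,"az":0},{"claw":1,"dx":0,"dy":0,"dz":0,"ax":0,"ay":0,"az":0},{"claw":1,"dx":0,"dy":0,"dz":0,"ax":0,"ay":0,"az":0}]' 15
python3 -m crank '[{"claw":1,"dx":0,"dy":0,"dz":0,"ax":0,"ay":0,"az":0},{"claw":1,"dx":0,"dy":0,"dz":0,"ax":0,"ay":0,"az":0},{"claw":1,"dx":0,"dy":0,"dz":0,"ax":0,"ay":0,"az":0},{"claw":1,"dx":0,"dy":0,"dz":0,"ax":0,"ay":0,"az":0},{"claw":1,"dx":0,"dy":0,"dz":0,"ax":0,"ay":0,"az":0},{"claw":1,"dx":0,"dy":0,"dz":0,"ax":0,"ay":0,"az":0}]'
```

```text
time: 5.8
ee_pos: [0.4427, 0.155, 0.1712]
eef_rot: [0.96, 0.281, 0.0, -0.0]
ft_force: [1.3, -1.1, 0.5]
width: 0.0801
grip_force: 0.0
time: 6.3
ee_pos: [0.4421, 0.1549, 0.1707]
eef_rot: [0.96, 0.281, 0.0, 0.0]
ft_force: [0.6, -0.0, 0.5]
width: 0.0417
grip_force: 0.0
```

```bash
python3 -m crank '[{"claw":1,"dx":0,"dy":0,"dz":0,"ax":0,"ay":0,"az":0},{"claw":1,"dx":0,"dy":0,"dz":0,"ax":0,"ay":0,"az":0},{"claw":1,"dx":0,"dy":0,"dz":0,"ax":0,"ay":0,"az":0},{"claw":1,"dx":0,"dy":0,"dz":0,"ax":0,"ay":0,"az":0},{"claw":1,"dx":0,"dy":0,"dz":0,"ax":0,"ay":0,"az":0},{"claw":1,"dx":0,"dy":0,"dz":0,"ax":0,"ay":0,"az":0}]' 15 | tee log0
python3 - <<'E'
from h import *
from bench import r
s=r.read_state();d=np.array([.449,.1596,0])-s["ee_pos"];print(Ro.from_quat(s["eef_rot"]).inv().apply(d)*1000)
E
```

```text
time: 6.8
ee_pos: [0.4419, 0.1551, 0.1705]
eef_rot: [0.96, 0.281, -0.0, -0.0]
ft_force: [-2.5, 1.3, 1.0]
width: 0.0191
grip_force: 15.0
[8.45882045e+00 1.06810894e-01 1.70514132e+02]
```

```bash
python3 -m crank '[{"claw":1,"dx":0,"dy":0.171,"dz":-0.03,"ax":0,"ay":0,"az":0},{"claw":1,"dx":0,"dy":0.171,"dz":-0.03,"ax":0,"ay":0,"az":0},{"claw":1,"dx":0,"dy":0.171,"dz":-0.03,"ax":0,"ay":0,"az":0}]' | tee -a log
python3 -m crank '[{"claw":1,"dx":0,"dy":0.171,"dz":0.03,"ax":0,"ay":0,"az":0},{"claw":1,"dx":0,"dy":0.171,"dz":0.03,"ax":0,"ay":0,"az":0},{"claw":1,"dx":0,"dy":0.171,"dz":0.03,"ax":0,"ay":0,"az":0}]' | tee -a log
python3 -m crank '[{"claw":1,"dx":0,"dy":0.15,"dz":0.087,"ax":0,"ay":0,"az":0},{"claw":1,"dx":0,"dy":0.15,"dz":0.087,"ax":0,"ay":0,"az":0},{"claw":1,"dx":0,"dy":0.15,"dz":0.087,"ax":0,"ay":0,"az":0}]' | tee -a log
python3 -m crank '[{"claw":1,"dx":0,"dy":0.112,"dz":0.133,"ax":0,"ay":0,"az":0},{"claw":1,"dx":0,"dy":0.112,"dz":0.133,"ax":0,"ay":0,"az":0},{"claw":1,"dx":0,"dy":0.112,"dz":0.133,"ax":0,"ay":0,"az":0}]' | tee -a log
python3 -m crank '[{"claw":1,"dx":0,"dy":0.06,"dz":0.163,"ax":0,"ay":0,"az":0},{"claw":1,"dx":0,"dy":0.06,"dz":0.163,"ax":0,"ay":0,"az":0},{"claw":1,"dx":0,"dy":0.06,"dz":0.163,"ax":0,"ay":0,"az":0}]' | tee -a log
```

```text
time: 7.05
ee_pos: [0.4502, 0.142, 0.1724]
eef_rot: [0.96, 0.281, -0.0, -0.0]
ft_force: [5.2, 7.5, -20.2]
width: 0.0194
grip_force: 15.0
time: 7.3
ee_pos: [0.4578, 0.13, 0.1691]
eef_rot: [0.959, 0.282, -0.001, -0.001]
ft_force: [1.2, 11.7, -16.6]
width: 0.0192
grip_force: 15.0
time: 7.55
ee_pos: [0.4645, 0.1197, 0.1612]
eef_rot: [0.959, 0.282, -0.001, -0.002]
ft_force: [-3.0, 15.1, -12.7]
width: 0.0192
grip_force: 15.0
time: 7.8
ee_pos: [0.4695, 0.112, 0.1495]
eef_rot: [0.959, 0.282, -0.001, -0.002]
ft_force: [-7.0, 16.4, -7.8]
width: 0.0193
grip_force: 15.0
time: 8.05
ee_pos: [0.4722, 0.1079, 0.1351]
eef_rot: [0.959, 0.283, -0.001, -0.003]
ft_force: [-12.0, 17.8, 0.5]
width: 0.0196
grip_force: 15.0
```

```bash
cat > an.py <<'E'
from h import *
import re
L=open("log").read();f=lambda k:np.array([eval(x) for x in re.findall(k+r": (\[.*\])",L)])
P,F=f("ee_pos"),f("ft_force");yd=np.array([np.cos(np.deg2rad(-57.4)),np.sin(np.deg2rad(-57.4)),0])
a=(P-[.4501,.1422,0])@yd;b=P[:,2]-.128
phi=np.arctan2(a,b);rad=np.hypot(a,b)
ty=np.cos(phi);tz=-np.sin(phi);fy=F@yd;fz=F[:,2]
T=-(fy*ty+fz*tz);N=-(fy*np.sin(phi)+fz*np.cos(phi))
for x in zip(np.rad2deg(phi).round(),(rad*1000).round(1),T.round(1),N.round(1)):print(*x)
if len(T)>=8:
    # push = f + A sin(phi+c); heavy angle from top = phi+c (lifted while 180..360 -> push more) 
    A=np.c_[np.ones_like(phi),np.sin(phi),np.cos(phi)];x=np.linalg.lstsq(A,T,rcond=None)[0]
    # weight torque demand: -m g sin(phi+c)
    c=np.arctan2(-x[2],-x[1]);print("fit",x,"amp",np.hypot(*x[1:]),"resid",np.std(A@x-T),"c deg",np.rad2deg(c),"goal phi",np.rad2deg(np.pi-c)%360)
E
python3 an.py
```

```text
0.0 44.4 3.4 20.2
19.0 43.6 3.2 18.7
39.0 42.6 3.2 18.9
59.0 41.8 2.3 19.1
80.0 41.4 4.2 21.1
```

Run:
```python
from h import *
import re
from scipy.optimize import least_squares
L=open("log0").read()+open("log").read();P=np.array([eval(x) for x in re.findall(r"ee_pos: (\[.*\])",L)])
yd=np.array([np.cos(np.deg2rad(-57.4)),np.sin(np.deg2rad(-57.4)),0]);a=(P-[.4501,.1422,0])@yd;b=P[:,2]
print((a*1000).round(1),(b*1000).round(1))
for fixed in(1,0):
    f=lambda p:np.hypot(a-p[0],b-p[1])-(.045 if fixed else p[2])
    s=least_squares(f,[0,.128,.045]);print(s.x,(s.fun*1000).round(2),np.rad2deg(np.arctan2(a-s.x[0],b-s.x[1])).round(1))
```

```text
[-15.3   0.2  14.4  26.7  35.9  40.8] [170.5 172.4 169.1 161.2 149.5 135.1]
[-0.00329534  0.12747583  0.045     ] [-0.34  0.06  0.24  0.14 -0.05 -0.25] [-15.6   4.5  23.1  41.7  60.7  80.2]
[-0.0025067   0.12872047  0.0437283 ] [-0.04  0.04  0.06 -0.04 -0.07  0.05] [-17.    3.6  22.8  42.   61.6  81.6]
```

```bash
sed -i 's/b=P\[:,2\]-.128/b=P[:,2]-.128;a=a+.003/' an.py
python3 -m crank '[{"claw":1,"dx":0,"dy":-0.05,"dz":0.1,"ax":0,"ay":0,"az":0},{"claw":1,"dx":0,"dy":-0.05,"dz":0.174,"ax":0,"ay":0,"az":0},{"claw":1,"dx":0,"dy":0,"dz":0.174,"ax":0,"ay":0,"az":0}]' | tee -a log >/dev/null
python3 -m crank '[{"claw":1,"dx":0,"dy":-0.06,"dz":0.163,"ax":0,"ay":0,"az":0},{"claw":1,"dx":0,"dy":-0.06,"dz":0.163,"ax":0,"ay":0,"az":0},{"claw":1,"dx":0,"dy":-0.06,"dz":0.163,"ax":0,"ay":0,"az":0}]' | tee -a log >/dev/null
python3 an.py
```

```text
4.0 44.5 2.0 20.4
23.0 44.6 2.0 18.9
42.0 44.6 2.2 19.0
61.0 44.4 1.7 19.2
81.0 44.4 3.9 21.1
97.0 44.1 4.2 10.5
117.0 44.1 5.7 8.9
```

```bash
python3 -m crank '[{"claw":1,"dx":0,"dy":-0.11,"dz":0.13,"ax":0,"ay":0,"az":0},{"claw":1,"dx":0,"dy":-0.11,"dz":0.13,"ax":0,"ay":0,"az":0},{"claw":1,"dx":0,"dy":-0.11,"dz":0.13,"ax":0,"ay":0,"az":0}]' | tee -a log >/dev/null
python3 -m crank '[{"claw":1,"dx":0,"dy":-0.143,"dz":0.085,"ax":0,"ay":0,"az":0},{"claw":1,"dx":0,"dy":-0.143,"dz":0.085,"ax":0,"ay":0,"az":0},{"claw":1,"dx":0,"dy":-0.143,"dz":0.085,"ax":0,"ay":0,"az":0}]' | tee -a log >/dev/null
python3 -m crank '[{"claw":1,"dx":0,"dy":-0.166,"dz":0.035,"ax":0,"ay":0,"az":0},{"claw":1,"dx":0,"dy":-0.166,"dz":0.035,"ax":0,"ay":0,"az":0},{"claw":1,"dx":0,"dy":-0.166,"dz":0.035,"ax":0,"ay":0,"az":0}]' | tee -a log >/dev/null
python3 -m crank '[{"claw":1,"dx":0,"dy":-0.169,"dz":-0.021,"ax":0,"ay":0,"az":0},{"claw":1,"dx":0,"dy":-0.169,"dz":-0.021,"ax":0,"ay":0,"az":0},{"claw":1,"dx":0,"dy":-0.169,"dz":-0.021,"ax":0,"ay":0,"az":0}]' | tee -a log >/dev/null
python3 -m crank '[{"claw":1,"dx":0,"dy":-0.151,"dz":-0.077,"ax":0,"ay":0,"az":0},{"claw":1,"dx":0,"dy":-0.151,"dz":-0.077,"ax":0,"ay":0,"az":0},{"claw":1,"dx":0,"dy":-0.151,"dz":-0.077,"ax":0,"ay":0,"az":0}]' | tee -a log >/dev/null
python3 an.py
```

```text
4.0 44.5 2.0 20.4
23.0 44.6 2.0 18.9
42.0 44.6 2.2 19.0
61.0 44.4 1.7 19.2
81.0 44.4 3.9 21.1
97.0 44.1 4.2 10.5
117.0 44.1 5.7 8.9
135.0 44.3 5.9 4.6
153.0 44.3 8.2 -6.1
173.0 43.6 10.2 -14.4
-165.0 43.0 10.0 -10.3
-143.0 43.6 10.8 -10.2
fit [ 6.19482535 -2.50261258 -3.60383464] amp 4.387561263673177 resid 0.5158716254308088 c deg 55.222708888426666 goal phi 124.77729111157332
```

```bash
python3 -m crank '[{"claw":1,"dx":0,"dy":-0.124,"dz":-0.117,"ax":0,"ay":0,"az":0},{"claw":1,"dx":0,"dy":-0.124,"dz":-0.117,"ax":0,"ay":0,"az":0},{"claw":1,"dx":0,"dy":-0.124,"dz":-0.117,"ax":0,"ay":0,"az":0}]' | tee -a log >/dev/null
python3 -m crank '[{"claw":1,"dx":0,"dy":-0.066,"dz":-0.156,"ax":0,"ay":0,"az":0},{"claw":1,"dx":0,"dy":-0.066,"dz":-0.156,"ax":0,"ay":0,"az":0},{"claw":1,"dx":0,"dy":-0.066,"dz":-0.156,"ax":0,"ay":0,"az":0}]' | tee -a log >/dev/null
python3 -m crank '[{"claw":1,"dx":0,"dy":-0.009,"dz":-0.17,"ax":0,"ay":0,"az":0},{"claw":1,"dx":0,"dy":-0.009,"dz":-0.17,"ax":0,"ay":0,"az":0},{"claw":1,"dx":0,"dy":-0.009,"dz":-0.17,"ax":0,"ay":0,"az":0}]' | tee -a log >/dev/null
python3 -m crank '[{"claw":1,"dx":0,"dy":0.05,"dz":-0.163,"ax":0,"ay":0,"az":0},{"claw":1,"dx":0,"dy":0.05,"dz":-0.163,"ax":0,"ay":0,"az":0},{"claw":1,"dx":0,"dy":0.05,"dz":-0.163,"ax":0,"ay":0,"az":0}]' | tee -a log >/dev/null
python3 an.py|tail -5
```

```text
-123.0 44.7 9.2 -3.6
-102.0 45.7 10.4 -4.0
-82.0 46.5 8.5 -1.9
-63.0 47.0 7.4 -3.9
fit [ 6.27499063 -2.63550111 -3.48344882] amp 4.368098187413786 resid 0.5799714715860586 c deg 52.88964845453059 goal phi 127.11035154546943
```

```bash
python3 -m crank '[{"claw":1,"dx":0,"dy":0.102,"dz":-0.136,"ax":0,"ay":0,"az":0},{"claw":1,"dx":0,"dy":0.102,"dz":-0.136,"ax":0,"ay":0,"az":0},{"claw":1,"dx":0,"dy":0.102,"dz":-0.136,"ax":0,"ay":0,"az":0}]' | tee -a log >/dev/null
python3 -m crank '[{"claw":1,"dx":0,"dy":0.143,"dz":-0.093,"ax":0,"ay":0,"az":0},{"claw":1,"dx":0,"dy":0.143,"dz":-0.093,"ax":0,"ay":0,"az":0},{"claw":1,"dx":0,"dy":0.143,"dz":-0.093,"ax":0,"ay":0,"az":0}]' | tee -a log >/dev/null
python3 -m crank '[{"claw":1,"dx":0,"dy":0.166,"dz":-0.038,"ax":0,"ay":0,"az":0},{"claw":1,"dx":0,"dy":0.166,"dz":-0.038,"ax":0,"ay":0,"az":0},{"claw":1,"dx":0,"dy":0.166,"dz":-0.038,"ax":0,"ay":0,"az":0}]' | tee -a log >/dev/null
python3 an.py|tail -4
python3 -m crank '[{"claw":1,"dx":0,"dy":0.169,"dz":0.021,"ax":0,"ay":0,"az":0},{"claw":1,"dx":0,"dy":0.169,"dz":0.021,"ax":0,"ay":0,"az":0},{"claw":1,"dx":0,"dy":0.169,"dz":0.021,"ax":0,"ay":0,"az":0}]' | tee -a log >/dev/null
python3 an.py|tail -2
```

```text
-45.0 47.4 6.2 -6.1
-26.0 47.3 4.5 -10.3
-5.0 46.7 3.0 -7.5
fit [ 6.31140402 -2.68295762 -3.42978077] amp 4.354498564907253 resid 0.5427793939900767 c deg 51.965584760008966 goal phi 128.03441523999103
16.0 46.3 2.7 -2.1
fit [ 6.32994102 -2.67165443 -3.39235331] amp 4.31807808641876 resid 0.5371155309070972 c deg 51.77773121610875 goal phi 128.22226878389122
```

```bash
python3 -m crank '[{"claw":1,"dx":0,"dy":0.153,"dz":0.075,"ax":0,"ay":0,"az":0},{"claw":1,"dx":0,"dy":0.153,"dz":0.075,"ax":0,"ay":0,"az":0},{"claw":1,"dx":0,"dy":0.153,"dz":0.075,"ax":0,"ay":0,"az":0}]' | tee -a log >/dev/null
python3 -m crank '[{"claw":1,"dx":0,"dy":0.118,"dz":0.122,"ax":0,"ay":0,"az":0},{"claw":1,"dx":0,"dy":0.118,"dz":0.122,"ax":0,"ay":0,"az":0},{"claw":1,"dx":0,"dy":0.118,"dz":0.122,"ax":0,"ay":0,"az":0}]' | tee -a log >/dev/null
python3 -m crank '[{"claw":1,"dx":0,"dy":0.069,"dz":0.155,"ax":0,"ay":0,"az":0},{"claw":1,"dx":0,"dy":0.069,"dz":0.155,"ax":0,"ay":0,"az":0},{"claw":1,"dx":0,"dy":0.069,"dz":0.155,"ax":0,"ay":0,"az":0}]' | tee -a log >/dev/null
python3 -m crank '[{"claw":1,"dx":0,"dy":0.012,"dz":0.17,"ax":0,"ay":0,"az":0},{"claw":1,"dx":0,"dy":0.012,"dz":0.17,"ax":0,"ay":0,"az":0},{"claw":1,"dx":0,"dy":0.012,"dz":0.17,"ax":0,"ay":0,"az":0}]' | tee -a log >/dev/null
python3 -m crank '[{"claw":1,"dx":0,"dy":-0.047,"dz":0.163,"ax":0,"ay":0,"az":0},{"claw":1,"dx":0,"dy":-0.047,"dz":0.163,"ax":0,"ay":0,"az":0},{"claw":1,"dx":0,"dy":-0.047,"dz":0.163,"ax":0,"ay":0,"az":0}]' | tee -a log >/dev/null
cat >> an.py <<'E'
from scipy.optimize import least_squares
s=least_squares(lambda p:np.hypot(a-p[0],b-p[1])-p[2],[0,0,.045]);print("circle",s.x.round(4))
phi=np.arctan2(a-s.x[0],b-s.x[1]);T=-(fy*np.cos(phi)-fz*np.sin(phi));N=-(fy*np.sin(phi)+fz*np.cos(phi))
A=np.c_[np.ones_like(phi),np.sin(phi),np.cos(phi),N];x=np.linalg.lstsq(A,T,rcond=None)[0]
print("refit",x,"now",np.rad2deg(phi[-1]),"goal",180-np.rad2deg(np.arctan2(-x[2],-x[1])),"T,N",T[-1],N[-1],"resid",np.std(A@x-T))
E
python3 an.py|tail -8
```

```text
36.0 45.7 1.8 0.9
55.0 44.8 2.3 -0.5
76.0 44.1 2.7 -0.8
96.0 43.5 4.3 1.3
116.0 43.1 5.3 4.4
fit [ 6.32421303 -2.67734557 -3.3973425 ] amp 4.325519085352688 resid 0.48797498353689134 c deg 51.759396439770036 goal phi 128.24060356022994
circle [-0.001   0.0012  0.045 ]
refit [ 6.11484685 -2.43967334 -3.17327109 -0.03980264] now 117.27428486633615 goal 127.55379230825903 T,N 5.20995132786411 4.5155971285223 resid 0.4429679270044053
```

```bash
python3 -m crank '[{"claw":1,"dx":0,"dy":-0.08,"dz":0.115,"ax":0,"ay":0,"az":0},{"claw":1,"dx":0,"dy":-0.08,"dz":0.115,"ax":0,"ay":0,"az":0},{"claw":1,"dx":0,"dy":0,"dz":0,"ax":0,"ay":0,"az":0},{"claw":1,"dx":0,"dy":0,"dz":0,"ax":0,"ay":0,"az":0},{"claw":1,"dx":0,"dy":0,"dz":0,"ax":0,"ay":0,"az":0},{"claw":1,"dx":0,"dy":0,"dz":0,"ax":0,"ay":0,"az":0}]' >log2; cat log2; cp log logA; cat log2>>log; python3 an.py|tail -2
python3 - <<'E'
from bench import r
import cv2,numpy as np
c=r.camera("scene")["color"][120:330,230:400];t=r.camera("top")["color"][90:300,260:430]
cv2.imwrite("pics/end.png",cv2.resize(np.hstack([c,t]),(800,494))[:,:,::-1])
E
```

```text
time: 13.55
ee_pos: [0.4666, 0.1163, 0.1019]
eef_rot: [0.96, 0.281, -0.0, -0.0]
ft_force: [0.1, 0.3, -6.9]
width: 0.0192
grip_force: 15.0
circle [-0.0011  0.0013  0.0449]
refit [ 5.75058830e+00 -3.30449128e+00 -2.74869167e+00  3.30792829e-03] now 128.21932923688541 goal 140.2461538293332 T,N -5.544001304613447 -4.112614046246772 resid 2.21992331501158
```

View pics/end.png

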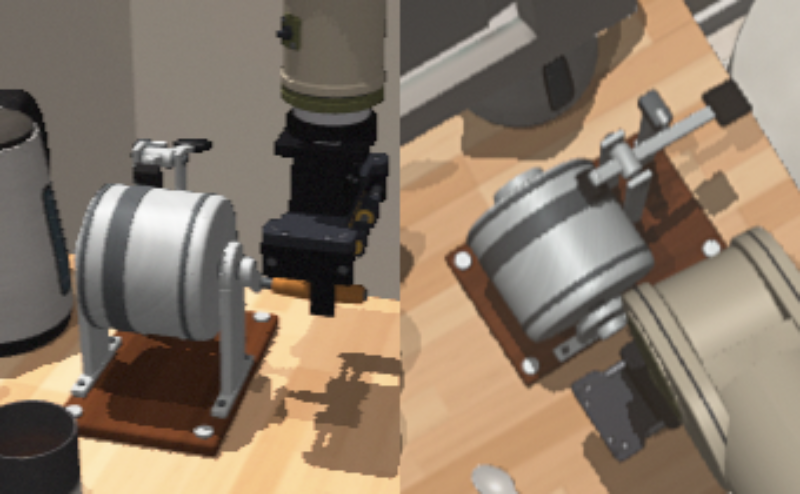

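The lever is still latched, with the paddle level at (195,145). The handle is gripped at 128°, against the 128° goal from the moving samples; the last refit's 140° is skewed by the standing sample. A short dwell will confirm it is standing still, and then I hand in.

```bash
python3 -m crank '[{"claw":1,"dx":0,"dy":0,"dz":0,"ax":0,"ay":0,"az":0},{"claw":1,"dx":0,"dy":0,"dz":0,"ax":0,"ay":0,"az":0},{"claw":1,"dx":0,"dy":0,"dz":0,"ax":0,"ay":0,"az":0},{"claw":1,"dx":0,"dy":0,"dz":0,"ax":0,"ay":0,"az":0},{"claw":1,"dx":0,"dy":0,"dz":0,"ax":0,"ay":0,"az":0},{"claw":1,"dx":0,"dy":0,"dz":0,"ax":0,"ay":0,"az":0}]' && python3 -c "
from bench import r
print(r.close_job())"
```

```text
time: 14.15
ee_pos: [0.4668, 0.1159, 0.1024]
eef_rot: [0.96, 0.281, -0.0, 0.0]
ft_force: [-2.3, 0.2, -6.4]
width: 0.019
grip_force: 15.0
the job is handed in; nothing more can be done
None
```

I handed the job in at 14.2 s with the lever latched and the crank handle gripped at 15 N, the drum standing still at 128°, where the felt forces put the heavy side straight down; no verdict came back.

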